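# Switch the dust extraction over to the lathe

### The arm

A 6-joint arm with a two-finger parallel gripper is mounted at the origin on the work surface. World frame = base frame: x ahead of the robot, y to its left, z up, the work surface at z = 0. Lengths are in m, angles in rad, forces in N, time in s.
With the tool pointing down it reaches from about 0.35 to 0.975 m from the base axis. Payload 4.9 kg.
Tool frame: the origin (TCP) lies where the fingers leave the gripper's body, on its centre line; the fingertips stand 73 mm ahead of it and the grasp point (between the pads) lies 54 mm ahead of it; z points along the fingers, y is the direction in which the jaws open and shut (so a half turn about z gives the same grasp; the last joint's range is limited). The gripper opens to 85 mm and grips with 20 to 120 N. Pads are 22 mm wide; open, the fingers measure 114 mm over their backs; the gripper's body (76 mm by 85 mm) begins 54 mm behind the grasp point. The pads swing forward as they close: fully open they stand 13 mm farther back than shut.
Start: joints at [-0.119, 0.053, 1.613, -0, 1.476, -0.119], TCP at [0.625, 0, 0.304] pointing down, gripper open.
Joint ranges: [-3.01, 3.01], [-1.01, 2.22], [0.06, 2.58], [-1.02, 4.17], [0.09, 2.62], [-3.14, 3.14]. Speed limits (rad/s): [2.57, 2.57, 3.14, 3.14, 3.14, 3.14].

### API

Orientations are given as a rotation vector (axis times angle).
In Python, from station import monitor, vision, workorder gives the robot as it stands.
- The arm moves only by the tool arm_command, never from a script. Its argument "rows" is text: rows parted by semicolons, each of 6 numbers parted by spaces: the shift along the world's x, y, z in mm, then the turn, a rotation vector about the world's x, y, z in degrees. In form: tx ty tz wx wy wz; .... A call has 1 to 12 rows; each row is the pose to reach, as a shift and turn from the pose measured when the call began; what a row does not reach only later rows make up. A row lasts 1/8 s, in which the tool goes at most 62.5 mm and 10.7 degrees, less where a joint would pass 70% of its speed; a pose out of reach is approached as far as the arm can. A call with a gripper value outside its range is refused whole. "jaw" is the opening, from 0 (shut) to 1 (fully open), set as the call begins (left out, the last holds). The fingers move at their own pace and stop on an object; "squeeze" is the grip in N (left out, the last holds). Time passes only in rows, so rows that repeat a pose let the fingers close. It gives the time, the measured TCP pose, the force and the opening at its end, in the units of the state.
- monitor.get_obs(): the state, without advancing time (a new reading comes with each control period).
- vision.get_image(name): name is "scene" or "side" or "wrist"; returns a dict with "frame" (420x560x3 uint8, red, green, blue), "vfov" (degrees; the focal length in pixels is half the picture's height over the tangent of half this angle, whatever the lens; pixels are square), "cx", "cy" (the principal point, pixels), "distortion" ([k1, k2, p1, p2, k3] as OpenCV has them; the pictures are not rectified), "R" (3x3) and "t" (3): a world point X has camera coordinates R X + t; the wrist camera has in their place "T_tool_cam" (4x4, takes a point from camera to tool coordinates, whose origin is the TCP and whose axes are the flange's). Camera axes: x right, y down, z forward; pixel columns grow to the right and rows downward; lengths in m; the calibration is good to about 2 mm. A picture is of the moment at which its call begins: read the wrist's pose just before it. There is no depth.
- workorder.finish_job(): hands the job in, once; it reports no verdict.
The state is a dict: "t": time; "q": joint angles; "dq": joint speeds; "effort": joint torques, N m; "tool_pos": TCP position; "tool_rot": TCP orientation; "contact_force": force on the tool from outside, world axes, zero at the start; "wrist_torque": the same for the moment, N m; "opening": finger opening in m.
Only numpy, scipy, OpenCV 4.12 (cv2) and the standard library are available. Lean on these libraries where they do the work, as an engineer would, in place of code of your own. Each camera call takes 0.05 s, during which the arm holds its last target. There are 200 camera calls.

### The job

The dust extractor is running, so first open the lathe's blast gate: with your fingertips push its red tab towards the robot until its slide is fully open. Then push the yellow and the blue tab in, either one first, until both of those gates are fully shut. Only push, gently, without pinching a tab, and leave the other things on the bench where they are.

Things in the scene. Friction and masses are not known exactly. Their poses are not given: they have to be found in the camera images.
- red_gate: the lathe's blast gate (the one with the red tab), fixed flat on the bench: grey frame 100 x 100 x 36 mm, on it a black boot (front face at x = -30 mm, top 94 mm up) and a grey hose (65 mm thick, top 99 mm up) to the duct behind (130 mm high). Origin: centre of the frame's underside. x: level, from tab to hose, the line the slide moves on; z up. Frame's front: x = -50 mm.
- red_slide (a joint): opening of the slide of the gate with the red tab, in m: 0 = shut (pushed fully home), 0.068 = fully open (drawn to its stop, towards the robot, the gate's -x). It moves with about 3 N of dry friction (plus about 12 N per m/s) and stays where it is left; firm stops at both ends.
- red_tab (a point): centre of the red upright tab on the slide's end: 10 mm thick (along the gate's x), 64 mm wide, 16 to 72 mm above the bench (this point 44 mm). At joint value q it lies at x = -115 mm - q in the gate's frame. Tab and frame are 60 mm + q apart; between them runs only the slide's flat plate, 70 mm wide, its top 20 mm above the bench.
- yellow_gate: the sander's blast gate (the one with the yellow tab), fixed flat on the bench: grey frame 100 x 100 x 36 mm, on it a black boot (front face at x = -30 mm, top 94 mm up) and a grey hose (65 mm thick, top 99 mm up) to the duct behind (130 mm high). Origin: centre of the frame's underside. x: level, from tab to hose, the line the slide moves on; z up. Frame's front: x = -50 mm.
- yellow_slide (a joint): opening of the slide of the gate with the yellow tab, in m: 0 = shut (pushed fully home), 0.068 = fully open (drawn to its stop, towards the robot, the gate's -x). It moves with about 3 N of dry friction (plus about 12 N per m/s) and stays where it is left; firm stops at both ends.
- yellow_tab (a point): centre of the yellow upright tab on the slide's end: 10 mm thick (along the gate's x), 64 mm wide, 16 to 72 mm above the bench (this point 44 mm). At joint value q it lies at x = -115 mm - q in the gate's frame. Tab and frame are 60 mm + q apart; between them runs only the slide's flat plate, 70 mm wide, its top 20 mm above the bench.
- blue_gate: the bandsaw's blast gate (the one with the blue tab), fixed flat on the bench: grey frame 100 x 100 x 36 mm, on it a black boot (front face at x = -30 mm, top 94 mm up) and a grey hose (65 mm thick, top 99 mm up) to the duct behind (130 mm high). Origin: centre of the frame's underside. x: level, from tab to hose, the line the slide moves on; z up. Frame's front: x = -50 mm.
- blue_slide (a joint): opening of the slide of the gate with the blue tab, in m: 0 = shut (pushed fully home), 0.068 = fully open (drawn to its stop, towards the robot, the gate's -x). It moves with about 3 N of dry friction (plus about 12 N per m/s) and stays where it is left; firm stops at both ends.
- blue_tab (a point): centre of the blue upright tab on the slide's end: 10 mm thick (along the gate's x), 64 mm wide, 16 to 72 mm above the bench (this point 44 mm). At joint value q it lies at x = -115 mm - q in the gate's frame. Tab and frame are 60 mm + q apart; between them runs only the slide's flat plate, 70 mm wide, its top 20 mm above the bench.
- wax_jar: bystander, amber glass jar with brass lid, 52 mm across, 55 mm high, standing. Origin: centre of its underside. Leave it alone.
- egg_cup: bystander, turned pale wooden egg cup, 48 mm across, 62 mm high, standing. Origin: centre of its underside. Leave it alone.
- gouge: bystander, turning tool with dark wooden handle and steel blade, 240 mm long, lying. Origin: on its length. Leave it alone.
- mallet: bystander, dark wooden mallet, 84 mm across, 165 mm high, standing on its head. Origin: centre of its underside. Leave it alone.
- bowl: bystander, pale wooden bowl, 130 mm across, 50 mm high. Origin: centre of its underside. Leave it alone.
- pencil: bystander, flat red carpenter's pencil 170 x 14 x 8 mm, lying. Origin: centre of its underside. Leave it alone.
- honing_stone: bystander, grey stone 120 x 50 x 20 mm, lying. Origin: centre of its underside. Leave it alone.

How it is judged:
On the way, in this order (a step that is already met when the one before it is completed fails the run):
1. the red gate is fully open (at least 63 of 68 mm) while the yellow and blue gates both still stand open (more than 15 mm) (value of joint red_slide above 0.063 m and value of joint each of yellow_slide, blue_slide above 0.015 m), for 0.2 s.
2. the yellow and blue gates are both shut (less than 4 mm open), the red one still open (value of joint red_slide above 0.063 m and value of joint each of yellow_slide, blue_slide below 0.004 m), for 0.2 s.
At the end, for the whole second after the job is handed in: The red slide is at least 63 mm open (of 68), the yellow and blue slides are less than 4 mm open, and the bystanders are at rest (all of step 2 and linear speed of each of wax_jar, egg_cup, gouge, mallet, bowl, pencil, honing_stone below 0.02 m/s); the robot touches nothing.
It fails at once if a tab was pinched, or its gate squeezed, on the way between the stops (more than 35 N from the fingers) ((contact force between the fingers and red_gate above 35 N and value of joint red_slide between 0.004 and 0.064 m) or (contact force between the fingers and yellow_gate above 35 N and value of joint yellow_slide between 0.004 and 0.064 m) or (contact force between the fingers and blue_gate above 35 N and value of joint blue_slide between 0.004 and 0.064 m)).
It fails at once if a gate was pushed roughly (more than 90 N from the fingers) (contact force between the fingers and red_gate above 90 N or contact force between the fingers and yellow_gate above 90 N or contact force between the fingers and blue_gate above 90 N).
It fails at once if a bystander was moved (more than 20 mm) or lifted (distance of any of wax_jar, egg_cup, gouge, mallet, bowl, pencil, honing_stone from where it was at the start of the episode above 0.02 m).
It also fails if it takes over 64 s, if anything falls off the work surface, if the arm or the gripper's body presses on something with over 40 N, if the wrist force passes 120 N, or if a joint passes its speed limit or range.

## Working session

There is one attempt and no reset: what is moved stays moved. The work goes in short steps, Python scripts to look and compute and a tool call to move; the robot and the scene stay as the last step left them, time stands still between calls to the robot, and variables do not carry over. Pictures are saved under pics/ and viewed, about 8 in all and at most 12, crops included, and the job is handed in when it is done.

Besides the shell and the picture viewer there is one more tool, called after ">>>" as a command line: name --argument value ..., lists and objects as JSON in quotes. arm_command: Moves the arm, as the interface text tells. Its arguments: {"type":"object","properties":{"rows":{"type":"string"},"jaw":{"type":"number"},"squeeze":{"type":"number"}},"required":["rows"]}

```bash
mkdir -p pics; cat > h.py <<'E'
import numpy as np, cv2
from station import monitor, vision, workorder
def cam(im):
    f=im["frame"].shape[0]/2/np.tan(np.radians(im["vfov"])/2)
    return np.array([[f,0,im["cx"]],[0,f,im["cy"]],[0,0,1.]]),np.array(im["distortion"],float)
def pose(im,obs=None):
    if "R" in im: return np.array(im["R"]),np.array(im["t"]).ravel()
    T=np.eye(4);T[:3,:3]=cv2.Rodrigues(np.array(obs["tool_rot"],float))[0];T[:3,3]=obs["tool_pos"]
    C=np.linalg.inv(T@np.array(im["T_tool_cam"]));return C[:3,:3],C[:3,3]
def back(im,px,z,obs=None):
    K,d=cam(im);R,t=pose(im,obs)
    u=cv2.undistortPoints(np.array(px,float).reshape(-1,1,2),K,d).reshape(-1,2)
    r=np.c_[u,np.ones(len(u))]@R; c=-R.T@t
    z=np.broadcast_to(z,len(r));s=(z-c[2])/r[:,2]
    return c+r*s[:,None]
def proj(im,X,obs=None):
    K,d=cam(im);R,t=pose(im,obs)
    return cv2.projectPoints(np.array(X,float).reshape(-1,1,3),cv2.Rodrigues(R)[0],t,K,d)[0].reshape(-1,2)
def save(im,name,s=1.4): 
    cv2.imwrite(f"pics/{name}.png",cv2.resize(im["frame"][:,:,::-1],None,fx=s,fy=s,interpolation=cv2.INTER_CUBIC))
E
python3 - <<'E'
from h import *
import pickle
o=monitor.get_obs();print({k:np.round(v,3) for k,v in o.items()})
D={"obs":o}
for n in("scene","side","wrist"):
    im=vision.get_image(n);save(im,n);D[n]=im
    print(n,im["vfov"],im["distortion"])
    if n!="wrist":print(-np.array(im["R"]).T@np.array(im["t"]).ravel())
    else: print(im["T_tool_cam"])
pickle.dump(D,open("d0.pkl","wb"))
E
```

```text
{'t': np.float64(0.0), 'q': array([-0.119,  0.053,  1.614, -0.   ,  1.476, -0.119]), 'dq': array([-0.002, -0.   , -0.   ,  0.001, -0.002,  0.001]), 'effort': array([ 0.0000e+00, -3.9367e+01, -3.7018e+01, -0.0000e+00,  7.0000e-03,
       -0.0000e+00]), 'tool_pos': array([0.625, 0.   , 0.303]), 'tool_rot': array([-2.22e+00, -2.22e+00,  2.00e-03]), 'contact_force': array([ 0.256,  0.584, -0.604]), 'wrist_torque': array([-0.019, -0.01 , -0.004]), 'opening': np.float64(0.086)}
scene 51.36560356713276 [-0.11887708  0.          0.          0.          0.        ]
[1.05015457 0.45845657 0.98142397]
side 52.415311441584414 [-0.05932849  0.          0.          0.          0.        ]
[-0.18625347 -0.66494161  0.72107111]
wrist 69.490127430278 [-0.05652398  0.          0.          0.          0.        ]
[[-2.27041237e-04 -9.64086387e-01 -2.65588754e-01  6.65919858e-02]
 [ 9.99999947e-01 -1.57258518e-04 -2.84012133e-04  3.00407610e-04]
 [ 2.32046138e-04 -2.65588804e-01  9.64086372e-01 -7.09424977e-02]
 [ 0.00000000e+00  0.00000000e+00  0.00000000e+00  1.00000000e+00]]
```

View pics/scene.png

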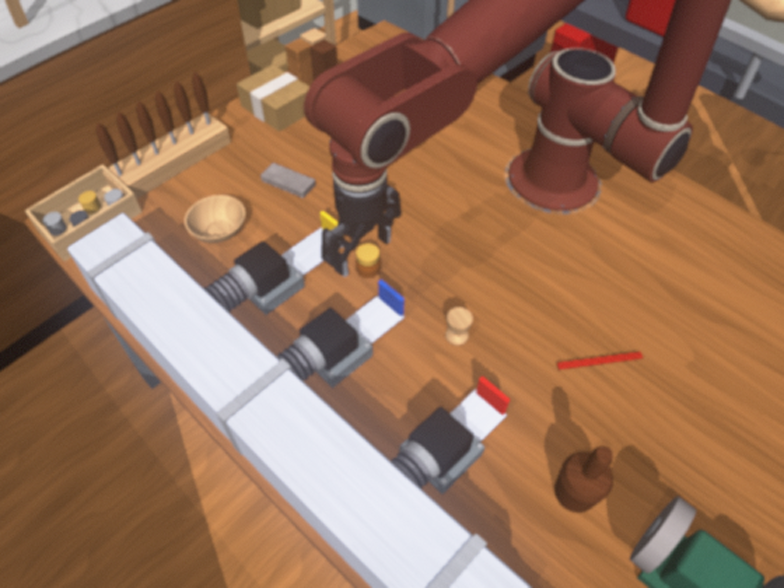

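View pics/side.png

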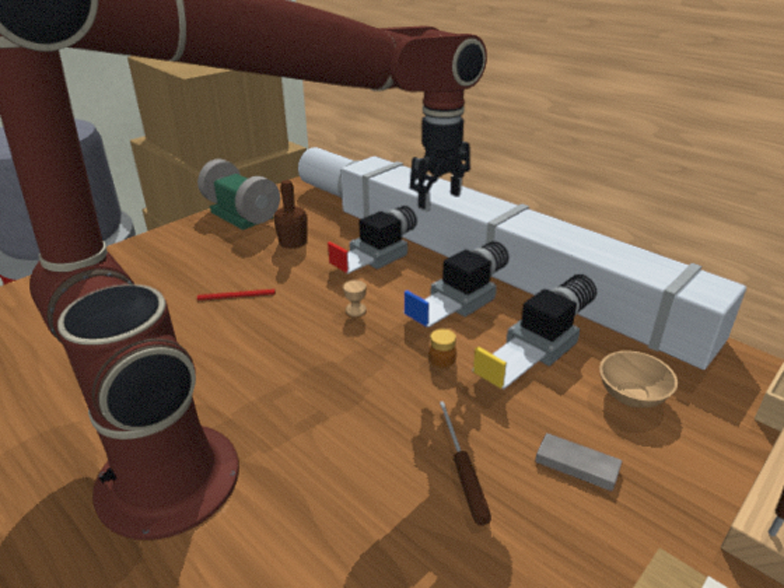

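View pics/wrist.png

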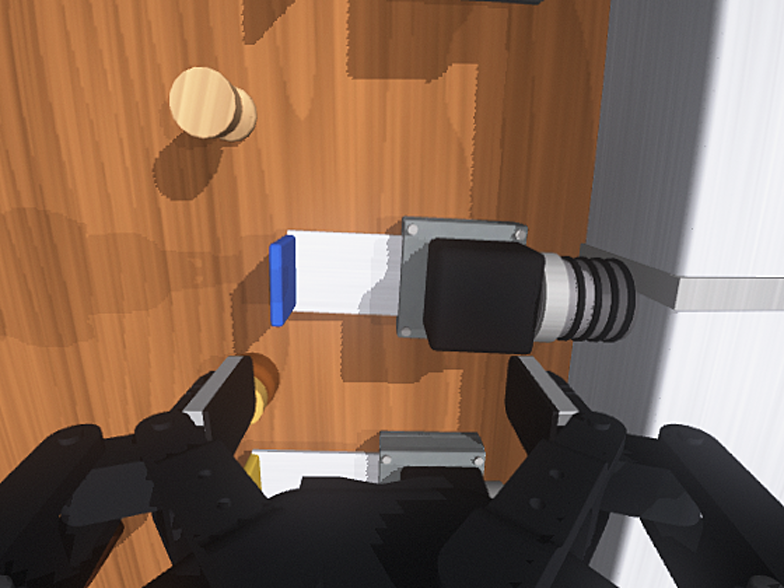

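The scene, side and wrist views show red at (492,395)/(339,256), blue at (390,297)/(416,308) and yellow at (490,366). Yellow is mostly hidden outside the side view. The egg cup stands between red and blue, and the jar stands between blue and yellow on the robot's side. Next I fit the tab boxes to the colour masks.

```bash
cat > fit.py <<'E'
from h import *
from scipy.optimize import minimize
HSV={"red":[(0,6),(174,180)],"yellow":[(22,32)],"blue":[(108,128)]}
def mask(im,c,box):
    f=cv2.resize(im["frame"],None,fx=4,fy=4,interpolation=cv2.INTER_LINEAR)
    h=cv2.cvtColor(f,cv2.COLOR_RGB2HSV);m=np.zeros(h.shape[:2],bool)
    for a,b in HSV[c]: m|=(h[...,0]>=a)&(h[...,0]<=b)&(h[...,1]>150)&(h[...,2]>60)
    o=np.zeros_like(m);x0,y0,x1,y1=[int(v*4) for v in box];o[y0:y1,x0:x1]=m[y0:y1,x0:x1];return o
B=np.array([[a,b,c] for a in(-.005,.005) for b in(-.032,.032) for c in(.016,.072)])
def box(p):
    c,s=np.cos(p[2]),np.sin(p[2]);return np.c_[p[0]+c*B[:,0]-s*B[:,1],p[1]+s*B[:,0]+c*B[:,1],B[:,2]]
def fit(views,p0):   # views: (im,mask,obs)
    def cost(p):
        J=0
        for im,m,o in views:
            r=np.zeros(m.shape,np.uint8);q=(proj(im,box(p),o)+.5)*4-.5
            cv2.fillConvexPoly(r,cv2.convexHull(np.round(q*16).astype(np.int32)),1,shift=4)
            r=r>0;J+=1-(r&m).sum()/max(1,(r|m).sum())
        return J/len(views)
    best=None
    for y in(-.15,0,.15):
        r=minimize(cost,[*p0,y],method="Nelder-Mead",options=dict(initial_simplex=np.array([*p0,y])+np.array([[0,0,0],[.015,0,0],[0,.015,0],[0,0,.1]]),xatol=1e-4,fatol=1e-4))
        if best is None or r.fun<best.fun:best=r
    return best.x,best.fun
E
python3 - <<'E'
from fit import *
import pickle
D=pickle.load(open("d0.pkl","rb"));s,w,c=D["side"],D["wrist"],D["scene"];o=D["obs"]
b=lambda *v:[x/1.4 for x in v]
V={"red":[(s,b(320,232,360,280)),(c,b(465,365,520,425))],"blue":[(s,b(395,280,435,332)),(c,b(365,270,415,320)),(w,b(260,225,305,335))],"yellow":[(s,b(465,338,515,392))]}
for k,v in V.items():
    vs=[(im,mask(im,k,bb),o) for im,bb in v]
    bb=v[0][1];p0=back(v[0][0],[[(bb[0]+bb[2])/2,(bb[1]+bb[3])/2]],.044)[0,:2]
    for sub in ([vs] if len(vs)==1 else [vs]+[[x] for x in vs]):
        p,f=fit(sub,p0);print(k,np.round(p[:2],4),round(np.degrees(p[2]),1),round(f,3),[int(x[1].sum()/16) for x in sub])
P=lambda im,q,z:np.round(back(im,np.array(q)/1.4,z,o),3)[0]
print("jar",P(s,[443,338],.055),P(c,[368,252],.055)); print("cup",P(s,[355,289],.062),P(c,[459,317],.062),P(w,[203,102],.062))
print("gouge tip",P(s,[443,404],.01),P(s,[487,520],.01),"pencil",P(c,[558,366],.008),P(c,[641,355],.008),"mallet",P(s,[291,242],.0),P(c,[583,500],.0))
# frame front top edge (z=.036) corners
print("frame front blue wrist",P(w,[403,219],.036),P(w,[398,338],.036), "yellow wrist",P(w,[379,432],.036))
print("boot front top blue",P(w,[427,238],.094),P(w,[427,351],.094))
E
```

```text
red [0.5752 0.2545] -10.5 0.174 [204, 309]
red [0.5782 0.2594] -11.9 0.107 [204]
red [0.5765 0.2544] -7.4 0.208 [309]
blue [ 0.5465 -0.0135] -7.9 0.494 [259, 67, 668]
blue [ 0.5462 -0.0123] -14.8 0.172 [259]
blue [ 0.5408 -0.0198] -19.3 0.745 [67]
blue [ 0.5465 -0.014 ] -6.4 0.448 [668]
yellow [ 0.4978 -0.2268] -13.6 0.127 [403]
jar [ 0.496 -0.126  0.055] [ 0.502 -0.118  0.055]
cup [0.491 0.104 0.062] [0.501 0.116 0.062] [0.502 0.117 0.062]
gouge tip [ 0.401 -0.207  0.01 ] [ 0.267 -0.399  0.01 ] pencil [0.427 0.3   0.008] [0.296 0.404 0.008] mallet [0.595 0.457 0.   ] [0.603 0.476 0.   ]
frame front blue wrist [0.642 0.033 0.036] [ 0.64  -0.068  0.036] yellow wrist [ 0.623 -0.16   0.036]
boot front top blue [0.655 0.026 0.094] [ 0.658 -0.055  0.094]
```

>>> arm_command --rows "0 -60 0 0 0 0; 0 -120 0 0 0 0; 0 -180 0 0 0 0; -20 -210 0 0 0 0; -20 -210 0 0 0 0; -20 -210 0 0 0 0; -20 -210 0 0 0 0" --jaw 0

```text
t: 1.02
tool_pos: [0.605, -0.2088, 0.3028]
tool_rot: [-2.219, -2.222, 0.001]
contact_force: [-0.8, -0.2, -0.2]
opening: -0.0
```

```bash
python3 - <<'E'
from h import *
import pickle
o=monitor.get_obs();im=vision.get_image("wrist");save(im,"w_yel");pickle.dump((o,im),open("wy.pkl","wb"));print(o["t"],o["tool_pos"],o["dq"])
E
```

```text
1.025 [ 0.60499678 -0.20882028  0.30283496] [ 0.00296781  0.00036094 -0.00123079 -0.00114492 -0.00078371 -0.00105961]
```

>>> arm_command --rows "10 60 0 0 0 0; 20 120 0 0 0 0; 20 180 0 0 0 0; 20 240 0 0 0 0; 20 300 0 0 0 0; 20 360 0 0 0 0; 20 420 0 0 0 0; 20 470 0 0 0 0; 20 470 0 0 0 0; 20 470 0 0 0 0;20 470 0 0 0 0"

```text
t: 2.45
tool_pos: [0.6251, 0.2602, 0.3029]
tool_rot: [-2.22, -2.221, 0.002]
contact_force: [0.3, 0.3, -0.1]
opening: -0.0001
```

```bash
python3 - <<'E'
from h import *
import pickle
o=monitor.get_obs();im=vision.get_image("wrist");save(im,"w_red");pickle.dump((o,im),open("wr.pkl","wb"));print(o["t"],o["tool_pos"],o["dq"])
E
```

```text
2.45 [0.62514009 0.2601633  0.30290134] [-0.00804541 -0.00252158 -0.00088404  0.00277927  0.00051953  0.00238536]
```

View pics/w_yel.png

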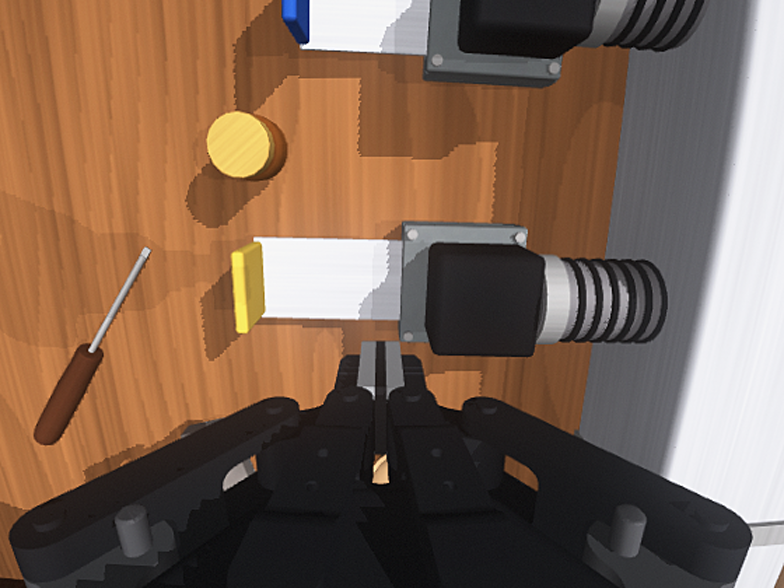

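View pics/w_red.png

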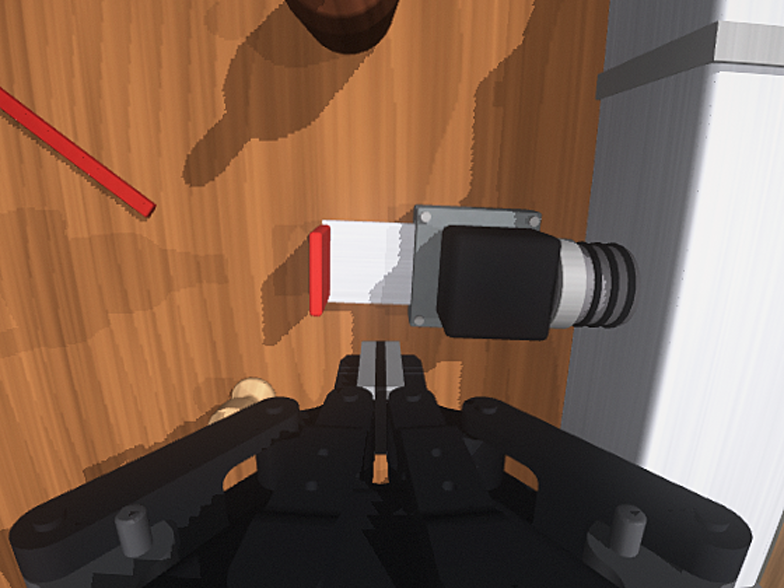

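The wrist views show the yellow tab at (247,288) with slide and frame front at (402,223)–(400,341), and the red tab at (320,270) with frame front at (416,206)–(412,327). Both are nearly square to world x.

```bash
python3 - <<'E'
from fit import *
import fit,pickle
D=pickle.load(open("d0.pkl","rb"))
oy,wy=pickle.load(open("wy.pkl","rb"));o_r,wr=pickle.load(open("wr.pkl","rb"))
fit.HSV={"red":[(0,6),(174,180)],"yellow":[(20,34)],"blue":[(105,130)]}
S={"red":(wr,o_r,(300,215,340,325),[(416,206),(412,327)],(.575,.255)),"blue":(D["wrist"],D["obs"],(262,228,303,332),[(403,219),(398,338)],(.5465,-.014)),"yellow":(wy,oy,(222,235,272,340),[(402,223),(400,341)],(.5,-.225))}
for k,(im,o,bb,fr,p0) in S.items():
    m=mask(im,k,[v/1.4 for v in bb]);p,f=fit.fit([(im,m,o)],p0)
    F=back(im,np.array(fr)/1.4,.036,o);d=F[0]-F[1]
    c=F.mean(0)[:2];yaw=np.arctan2(-d[0],d[1])
    print(k,"tab",np.round(p[:2],4),"yaw",round(np.degrees(p[2]),1),"iou",round(1-f,3),int(m.sum()/16),"| front",c.round(4),"len",round(np.hypot(*d[:2]),4),"yaw",round(np.degrees(yaw),1),"line yaw",round(np.degrees(np.arctan2(*(c-p[:2])[::-1])),1),"q",round(np.hypot(*(c-p[:2]))-.065,4))
P=lambda im,q,z,o:np.round(back(im,np.array(q)/1.4,z,o),3)[0]
print("jar",P(wy,[240,145],.055,oy),"gouge tip",P(wy,[147,250],.008,oy),"pencil end",P(wr,[150,212],.006,o_r),"cup",P(wr,[250,388],.062,o_r))
E
```

```text
red tab [0.5769 0.2546] yaw -4.1 iou 0.863 867 | front [0.6527 0.2526] len 0.1009 yaw -0.6 line yaw -1.5 q 0.0108
blue tab [ 0.5464 -0.014 ] yaw -6.5 iou 0.552 668 | front [ 0.641  -0.0175] len 0.1006 yaw -1.6 line yaw -2.2 q 0.0297
yellow tab [ 0.4988 -0.2284] yaw -5.4 iou 0.866 1233 | front [ 0.6221 -0.2293] len 0.1002 yaw -0.1 line yaw -0.4 q 0.0584
jar [ 0.504 -0.121  0.055] gouge tip [ 0.398 -0.205  0.008] pencil end [0.424 0.297 0.006] cup [0.518 0.158 0.062]
```

>>> arm_command --rows "-8 -6 0 0 0 10; -8 -6 0 0 0 20; -8 -6 -20 0 0 30; -8 -6 -40 0 0 40; -8 -6 -60 0 0 50; -8 -6 -80 0 0 60; -8 -6 -100 0 0 70; -8 -6 -100 0 0 80; -8 -6 -100 0 0 90; -8 -6 -100 0 0 90; -8 -6 -100 0 0 90"

```text
t: 3.88
tool_pos: [0.6174, 0.2534, 0.2031]
tool_rot: [0.005, 3.142, -0.002]
contact_force: [-0.0, -0.4, 0.1]
opening: 0.0003
```

```bash
python3 - <<'E'
from h import *
o=monitor.get_obs();im=vision.get_image("wrist");print(o["t"],o["tool_pos"],cv2.Rodrigues(o["tool_rot"])[0].round(3).tolist())
# mark predicted fingertip centre at tip height, gap corners at plate height
for X in [(.582,.222,.072),(.582,.286,.072),(.6527,.2025,.036),(.6527,.3025,.036)]:
    u=proj(im,[X],o)[0];cv2.circle(im["frame"],tuple(int(v) for v in u),3,(0,255,0),1)
save(im,"w_red2")
E
```

```text
3.875 [0.61743543 0.25337329 0.20314942] [[-1.0, 0.003, 0.0], [0.003, 1.0, -0.001], [-0.0, -0.001, -1.0]]
```

View pics/w_red2.png

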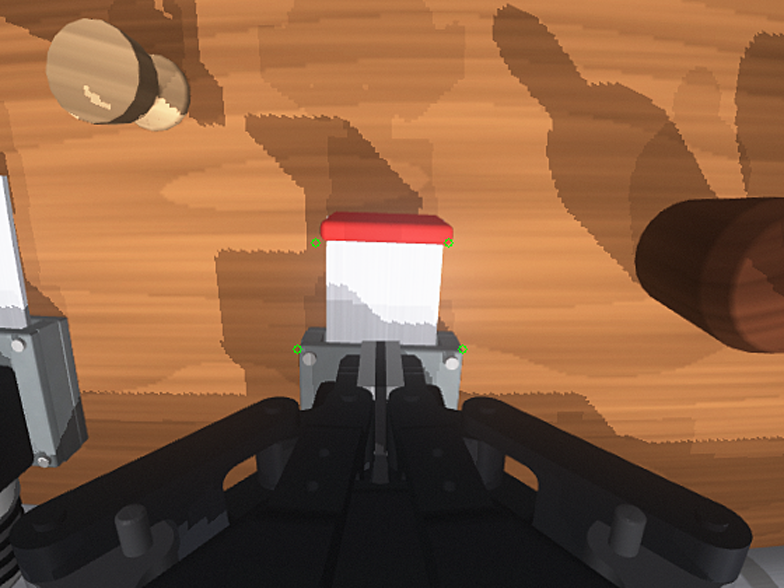

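The red tab's inner edge and the frame front land on the predicted marks, with the fingers over the gap. I'll descend.

>>> arm_command --rows "0 0 -40 0 0 0; 0 0 -75 0 0 0; 0 0 -95 0 0 0; 0 0 -95 0 0 0"

```text
t: 4.42
tool_pos: [0.6164, 0.2532, 0.1063]
tool_rot: [-0.005, -3.138, 0.004]
contact_force: [-0.6, -0.0, -0.6]
opening: 0.0001
```

>>> arm_command --rows "-8 0 0 0 0 0; -14 0 0 0 0 0; -19 0 0 0 0 0; -24 0 0 0 0 0; -29 0 0 0 0 0; -34 0 0 0 0 0"

```text
t: 5.18
tool_pos: [0.5829, 0.2536, 0.1071]
tool_rot: [-0.005, -3.141, 0.002]
contact_force: [3.9, 2.4, 0.4]
opening: 0.0003
```

>>> arm_command --rows "-5 0 0 0 0 0; -10 0 0 0 0 0; -15 0 0 0 0 0; -20 0 0 0 0 0; -25 0 0 0 0 0; -30 0 0 0 0 0; -35 0 0 0 0 0; -39 0 0 0 0 0; -42 0 0 0 0 0"

```text
t: 6.3
tool_pos: [0.5407, 0.2536, 0.1072]
tool_rot: [-0.005, -3.141, 0.002]
contact_force: [3.5, 2.1, 1.6]
opening: -0.0001
```

>>> arm_command --rows "-2 0 0 0 0 0; -4 0 0 0 0 0; -5 0 0 0 0 0"

```text
t: 6.68
tool_pos: [0.5356, 0.2535, 0.1071]
tool_rot: [-0.005, -3.141, 0.002]
contact_force: [3.1, 2.8, 1.2]
opening: -0.0003
```

Force is still only friction, so it isn't at the stop yet. I'll continue in small steps.

>>> arm_command --rows "-1 0 0 0 0 0; -2 0 0 0 0 0; -2 0 0 0 0 0"

```text
t: 7.05
tool_pos: [0.5344, 0.2535, 0.1072]
tool_rot: [0.005, 3.14, -0.002]
contact_force: [7.3, 2.8, -1.4]
opening: 0.0001
```

>>> arm_command --rows "-1 0 0 0 0 0; -2 0 0 0 0 0; -2 0 0 0 0 0"

```text
t: 7.42
tool_pos: [0.5341, 0.2535, 0.1074]
tool_rot: [0.006, 3.134, -0.0]
contact_force: [11.1, 1.9, -5.4]
opening: 0.0
```

Red is at its stop: the force rises to 11 N with no motion. I'll back off, lift, check red from above, then go to blue.

>>> arm_command --rows "12 0 0 0 0 0; 15 0 15 0 0 0; 15 0 70 0 0 0; 15 0 120 0 0 0; 15 0 120 0 0 0"

```text
t: 8.05
tool_pos: [0.5514, 0.2542, 0.2344]
tool_rot: [0.006, 3.125, 0.004]
contact_force: [0.0, -0.3, -0.1]
opening: 0.0004
```

```bash
python3 - <<'E'
from fit import *
import fit
o=monitor.get_obs();im=vision.get_image("wrist");save(im,"w_red3")
fit.HSV={"red":[(0,6),(174,180)]}
m=mask(im,"red",[150,30,400,260]);p,f=fit.fit([(im,m,o)],(.52,.254));print(o["tool_pos"],p,f,"q",.6527-.065-p[0])
E
```

```text
[0.55135757 0.25416088 0.2343636 ] [ 0.51732347  0.25784325 -0.04533482] 0.32974994845816274 q 0.07037652847130182
```

>>> arm_command --rows "-10 -60 0 0 0 0; -20 -120 0 0 0 0; -30 -180 0 0 0 0; -40 -235 0 0 0 0; -40 -267 0 0 0 0; -40 -267 0 0 0 0; -40 -267 0 0 0 0"

```text
t: 8.98
tool_pos: [0.5094, -0.0127, 0.2299]
tool_rot: [0.006, 3.133, 0.003]
contact_force: [0.3, -0.7, 0.9]
opening: 0.0002
```

```bash
python3 - <<'E'
from fit import *
import fit
o=monitor.get_obs();im=vision.get_image("wrist");print(o["tool_pos"])
for X in [(.541,.018,.072),(.541,-.046,.072),(.504,-.121,.055),(.502,.117,.062)]:
    u=proj(im,[X],o)[0];cv2.circle(im["frame"],tuple(int(v) for v in u),3,(0,255,0),1)
save(im,"w_blue")
E
```

```text
[ 0.50939928 -0.01272478  0.22985125]
```

View pics/w_blue.png

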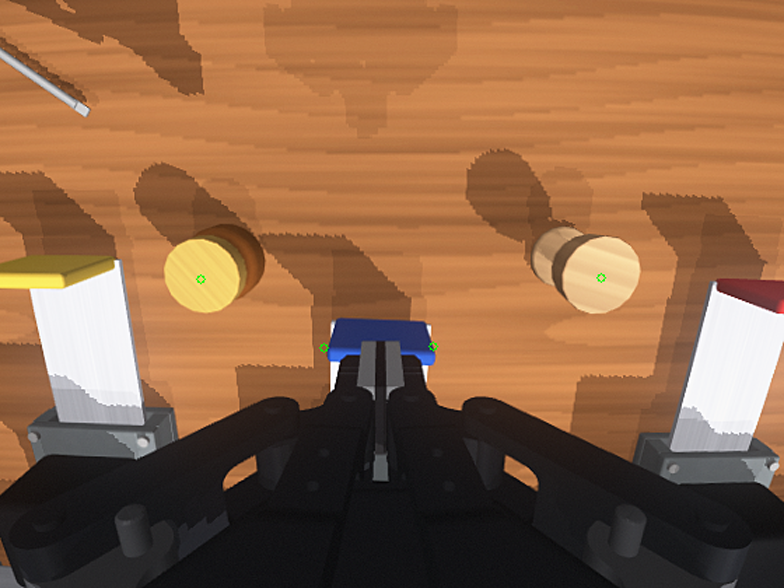

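View pics/w_red3.png

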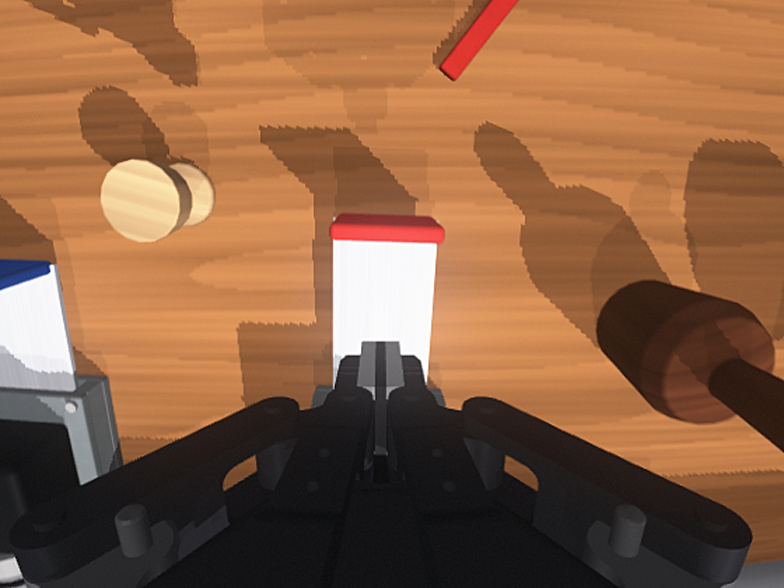

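Red is fully drawn out (estimate about 70 mm, stop at 68). The blue tab's outer top edge (row 348), the jar (201,279) and the cup (601,278) match predictions. Descending and pushing blue in.

>>> arm_command --rows "0 -2 -50 0 0 0; 0 -2 -100 0 0 0; 0 -2 -123 0 0 0; 0 -2 -123 0 0 0; 8 -2 -123 0 0 0; 16 -2 -123 0 0 0; 22 -2 -123 0 0 0; 27 -2 -123 0 0 0; 32 -2 -123 0 0 0"

```text
t: 10.15
tool_pos: [0.5417, -0.0145, 0.1072]
tool_rot: [0.004, 3.133, 0.002]
contact_force: [-3.5, -1.2, 2.6]
opening: -0.0001
```

>>> arm_command --rows "4 0 0 0 0 0; 8 0 0 0 0 0; 12 0 0 0 0 0; 15 0 0 0 0 0; 17 0 0 0 0 0; 17 0 0 0 0 0"

```text
t: 10.9
tool_pos: [0.5587, -0.0145, 0.1069]
tool_rot: [0.004, 3.133, 0.002]
contact_force: [-1.7, -1.7, 0.5]
opening: 0.0001
```

>>> arm_command --rows "1 0 0 0 0 0; 2 0 0 0 0 0; 2 0 0 0 0 0"

```text
t: 11.28
tool_pos: [0.5592, -0.0145, 0.1069]
tool_rot: [0.004, 3.138, 0.002]
contact_force: [-11.4, -2.2, 7.1]
opening: 0.0003
```

>>> arm_command --rows "1 0 0 0 0 0; 2 0 0 0 0 0; 2 0 0 0 0 0"

```text
t: 11.65
tool_pos: [0.5595, -0.0146, 0.1069]
tool_rot: [-0.004, -3.139, -0.002]
contact_force: [-13.7, -3.0, 8.8]
opening: -0.0001
```

>>> arm_command --rows "1 0 0 0 0 0; 2 0 0 0 0 0; 2 0 0 0 0 0"

```text
t: 12.02
tool_pos: [0.5598, -0.0145, 0.107]
tool_rot: [-0.003, -3.133, -0.002]
contact_force: [-11.5, -3.0, 9.2]
opening: 0.0002
```

Blue is shut: it stalled at x = 0.560, as predicted. On to yellow.

>>> arm_command --rows "-12 0 0 0 0 0; -20 0 15 0 0 0; -20 0 70 0 0 0; -35 -30 115 0 0 0; -60 -75 115 0 0 0; -80 -130 115 0 0 0; -97 -185 115 0 0 0; -97 -213 115 0 0 0; -97 -213 115 0 0 0; -97 -213 115 0 0 0"

```text
t: 13.28
tool_pos: [0.4629, -0.2268, 0.2219]
tool_rot: [-0.003, -3.134, -0.003]
contact_force: [0.1, 0.3, -0.5]
opening: 0.0
```

```bash
python3 - <<'E'
from fit import *
o=monitor.get_obs();im=vision.get_image("wrist");print(o["tool_pos"])
for X in [(.494,-.196,.072),(.494,-.260,.072),(.504,-.121,.055),(.541,-.228,.072),(.398,-.205,.008)]:
    u=proj(im,[X],o)[0];cv2.circle(im["frame"],tuple(int(v) for v in u),3,(0,255,0),1)
save(im,"w_yel2")
E
```

```text
[ 0.46290455 -0.22680059  0.22192597]
```

View pics/w_yel2.png

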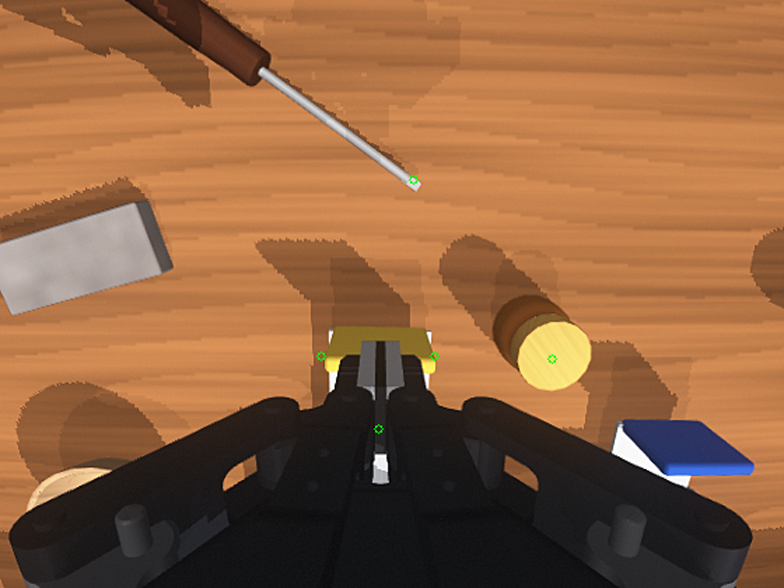

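The yellow tab's outer top edge (row 357) is on the marks. The gouge tip (413,182) and the jar (552,358) are where I expected. Descend and push.

>>> arm_command --rows "-2 0 -50 0 0 0; -2 0 -95 0 0 0; -2 0 -115 0 0 0; -2 0 -115 0 0 0; 8 0 -115 0 0 0; 16 0 -115 0 0 0; 22 0 -115 0 0 0; 27 0 -115 0 0 0; 32 0 -115 0 0 0"

```text
t: 14.45
tool_pos: [0.4952, -0.2268, 0.1071]
tool_rot: [-0.002, -3.134, -0.002]
contact_force: [-3.9, -0.6, 3.7]
opening: 0.0
```

>>> arm_command --rows "5 0 0 0 0 0; 10 0 0 0 0 0; 15 0 0 0 0 0; 20 0 0 0 0 0; 25 0 0 0 0 0; 30 0 0 0 0 0; 35 0 0 0 0 0; 39 0 0 0 0 0; 42 0 0 0 0 0; 42 0 0 0 0 0"

```text
t: 15.7
tool_pos: [0.5376, -0.2265, 0.1071]
tool_rot: [-0.002, -3.134, -0.003]
contact_force: [-1.3, -0.8, -0.1]
opening: 0.0001
```

>>> arm_command --rows "1 0 0 0 0 0; 2 0 0 0 0 0; 2 0 0 0 0 0"

```text
t: 16.08
tool_pos: [0.5396, -0.2265, 0.107]
tool_rot: [-0.002, -3.134, -0.003]
contact_force: [-2.1, -1.7, 0.0]
opening: -0.0001
```

>>> arm_command --rows "1 0 0 0 0 0; 2 0 0 0 0 0; 2 0 0 0 0 0"

```text
t: 16.45
tool_pos: [0.5413, -0.2265, 0.107]
tool_rot: [-0.002, -3.133, -0.003]
contact_force: [-4.5, -2.3, 0.8]
opening: 0.0002
```

>>> arm_command --rows "1 0 0 0 0 0; 2 0 0 0 0 0; 2 0 0 0 0 0"

```text
t: 16.82
tool_pos: [0.5416, -0.2265, 0.107]
tool_rot: [-0.001, -3.127, -0.004]
contact_force: [-12.4, -2.2, 6.5]
opening: 0.0
```

>>> arm_command --rows "1 0 0 0 0 0; 2 0 0 0 0 0; 2 0 0 0 0 0"

```text
t: 17.2
tool_pos: [0.5419, -0.2266, 0.1071]
tool_rot: [-0.001, -3.121, -0.006]
contact_force: [-11.8, -1.1, 7.4]
opening: -0.0
```

Yellow stalled at 0.542 against 0.541 predicted. I'll retreat and take a final look.

>>> arm_command --rows "-12 0 0 0 0 0; -20 0 15 0 0 0; -20 0 70 0 0 0; -20 0 130 0 0 0; -20 0 190 0 0 0; -20 0 200 0 0 0; -20 0 200 0 0 0"

```text
t: 18.08
tool_pos: [0.5222, -0.2264, 0.3078]
tool_rot: [-0.001, -3.124, -0.005]
contact_force: [-0.1, 0.1, -0.5]
opening: -0.0001
```

```bash
python3 - <<'E'
from h import *
o=monitor.get_obs();print(o["t"],o["tool_pos"],o["contact_force"])
im=vision.get_image("side")
save(im,"side_end")
E
```

```text
18.075 [ 0.52216368 -0.22638568  0.3078312 ] [-0.08741187  0.11656599 -0.53518207]
```

View pics/side_end.png

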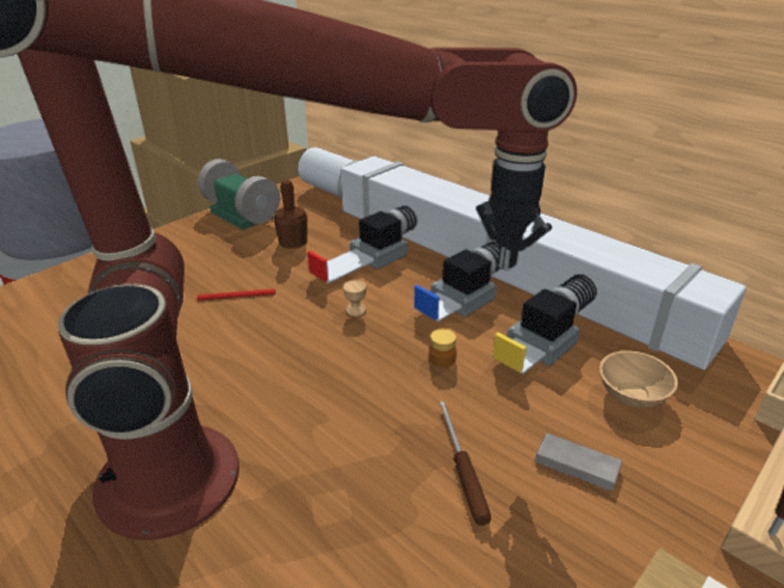

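Red (318,265) is drawn out, and blue (427,302) and yellow (510,352) are home. All bystanders are at their starting pixels. Handing in.

```bash
python3 -c "
from station import workorder;print(workorder.finish_job())"
```

```text
the job is handed in; nothing more can be done
None
```

I opened the red gate, then pushed blue and yellow shut with the closed fingertips, and handed the job in at about 18 s of the 64 s allowed. `finish_job()` gives no verdict, so the result rests on my own checks:

- **Stops:** Each slide was pushed until it stalled at its stop, with about 11–14 N along the push. I read 4.5 N or less along the push while the slides were moving.
- **Positions:** The stall points came within about 2 mm of where I predicted them from the wrist images: red 0.534 m (0.536 predicted), blue 0.560 m (0.560), yellow 0.542 m (0.541).
- **Final picture:** The last side view shows red drawn out and blue and yellow home. The bystanders look unmoved, and the arm is lifted clear with no contact force.

Two measurements were poor:

- **Early side-camera points:** These differed from the scene and wrist cameras by up to about 10 mm, so I used the wrist camera.
- **Red re-measurement:** The image fit of the opened tab was loose (about 0.67 overlap). It gave about 70 mm against the 68 mm stop, so I relied on the force stall instead.

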